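# Load the ultrasonic cleaner with tattoo-machine grips

### The job

Slide the steel cleaner's cover fully open, then pick up the cup of metal grips and pour all six grips into the tank. Then stand the empty cup upright in the cup ring and let go of it, and finally slide the cover fully shut over the tank. Leave the bottles, the jar and the bowl where they stand.

Things in the scene. Friction and masses are not known exactly. Their poses are not given: they have to be found in the camera images.
- cleaner: Ultrasonic cleaner fixed to the counter: a box 170 mm (its x) by 310 mm (its y, from -150 to +160 mm) and 95 mm high. Origin on the counter; z up. The half at -y is an open-topped steel tank, the half at +y is the white machine housing with a flat top (95 mm high) over which the cover slides.
- tank_floor (a point): Centre of the tank's inner floor, 19 mm above the counter; axes as the cleaner's. The tank is inside 154 mm (x) by 134 mm (y) and 76 mm deep; walls 8 mm thick.
- tank_mouth (a point): Centre of the tank's mouth, level with its rim, 95 mm above the counter.
- cover (a joint): Slide of the flat steel cover (150 x 148 mm, 6 mm thick, its top 102 mm above the counter) along the cleaner's +y, in m: 0 fully closed over the tank, 0.15 fully open over the machine housing. Moves with about 2 N and stays where it is left.
- cover_handle (a point): Top centre of the cover's black upright handle: a ridge 90 mm long (cleaner's x), 14 mm thick (cleaner's y), 36 mm high, in the middle of the cover; this point is 138 mm above the counter and moves with the cover.
- cup: Plain round open steel cup, 105 mm tall, outer diameter 55 mm at the foot and 68 mm at the rim, wall 3 mm, bottom 5 mm, 0.1 kg empty. Origin at the centre of its underside, z up its axis. It starts with the six grips inside, filled to about 82 mm.
- cup_rim (a point): Centre of the cup's mouth, 105 mm above its underside.
- cup_ring: Cup holder: low steel ring fixed to the counter, inner diameter 70 mm, outer 84 mm, 22 mm high, open at the bottom. Origin at its centre on the counter.
- grip0: One of six alike metal tattoo-machine grips: cylinder 20 mm in diameter, 38 mm long, 30 g. Origin at its centre, z along its axis. Starts in the cup.
- grip1: One of six alike metal tattoo-machine grips: cylinder 20 mm in diameter, 38 mm long, 30 g. Origin at its centre, z along its axis. Starts in the cup.
- grip2: One of six alike metal tattoo-machine grips: cylinder 20 mm in diameter, 38 mm long, 30 g. Origin at its centre, z along its axis. Starts in the cup.
- grip3: One of six alike metal tattoo-machine grips: cylinder 20 mm in diameter, 38 mm long, 30 g. Origin at its centre, z along its axis. Starts in the cup.
- grip4: One of six alike metal tattoo-machine grips: cylinder 20 mm in diameter, 38 mm long, 30 g. Origin at its centre, z along its axis. Starts in the cup.
- grip5: One of six alike metal tattoo-machine grips: cylinder 20 mm in diameter, 38 mm long, 30 g. Origin at its centre, z along its axis. Starts in the cup.
- wash_bottle: Bystander: white wash bottle, 66 mm diameter, 170 mm tall, standing. Origin at the centre of its underside. Not to be moved.
- jar: Bystander: closed jar, 64 mm diameter, 60 mm tall. Origin at the centre of its underside. Not to be moved.
- ink_bottle: Bystander: small ink bottle, 40 mm diameter, 100 mm tall, standing. Origin at the centre of its underside. Not to be moved.
- steel_bowl: Bystander: shallow empty steel bowl, 100 mm across, 40 mm tall. Origin at the centre of its underside. Not to be moved.
Mind the look-alikes: they are no part of the job. Leave any blue look-alike of the cup alone. Leave any orange look-alike of the cup_ring alone.

How it is judged (in metres and radians):
On the way, in this order (a step that is already met when the one before it is completed fails the run):
1. the cover is slid open (at least 130 of its 150 mm) (value of joint cover above 0.13 m), for 0.1 s.
2. the cup is tipped (more than 57 degrees) above the open tank (angle between cup's own z axis and vertical above 1 rad and horizontal distance between cup_rim and tank_mouth below 0.13 m and height (world z) of cup above 0.09 m and value of joint cover above 0.12 m), for 0.05 s.
3. all six grips are in the tank (x of grip0 in the frame of tank_floor between -0.075 and 0.075 m and y of grip0 in the frame of tank_floor between -0.068 and 0.068 m and z of grip0 in the frame of tank_floor between 0 and 0.068 m and x of grip1 in the frame of tank_floor between -0.075 and 0.075 m and y of grip1 in the frame of tank_floor between -0.068 and 0.068 m and z of grip1 in the frame of tank_floor between 0 and 0.068 m and x of grip2 in the frame of tank_floor between -0.075 and 0.075 m and y of grip2 in the frame of tank_floor between -0.068 and 0.068 m and z of grip2 in the frame of tank_floor between 0 and 0.068 m and x of grip3 in the frame of tank_floor between -0.075 and 0.075 m and y of grip3 in the frame of tank_floor between -0.068 and 0.068 m and z of grip3 in the frame of tank_floor between 0 and 0.068 m and x of grip4 in the frame of tank_floor between -0.075 and 0.075 m and y of grip4 in the frame of tank_floor between -0.068 and 0.068 m and z of grip4 in the frame of tank_floor between 0 and 0.068 m and x of grip5 in the frame of tank_floor between -0.075 and 0.075 m and y of grip5 in the frame of tank_floor between -0.068 and 0.068 m and z of grip5 in the frame of tank_floor between 0 and 0.068 m), for 0.1 s.
4. the cup stands upright in the ring, let go (horizontal distance between cup and cup_ring below 0.011 m and height (world z) of cup below 0.006 m and angle between cup's own z axis and vertical below 0.1 rad and contact force between cup and the fingers below 0.1 N), for 0.2 s.
5. the cover is fully shut (value of joint cover below 0.008 m), for 0.2 s.
At the end, for the whole second after the job is handed in: All six grips lie at rest inside the tank, the cup stands at rest on the counter inside the ring (upright within 0.1 rad, foot within 6 mm of the counter, within 11 mm of the ring's centre), let go, and the cover is shut to within 8 mm (all of step 3 and all of step 4 and linear speed of each of grip0, grip1, grip2, grip3, grip4, grip5, cup below 0.03 m/s and value of joint cover below 0.008 m); the robot touches nothing.
It fails at once if the wash bottle is moved more than 30 mm or tipped (distance of wash_bottle from where it was at the start of the episode above 0.03 m or angle between wash_bottle's own z axis and vertical above 0.5 rad).
It fails at once if the jar is moved more than 30 mm or tipped (distance of jar from where it was at the start of the episode above 0.03 m or angle between jar's own z axis and vertical above 0.5 rad).
It fails at once if the ink bottle is moved more than 30 mm or tipped (distance of ink_bottle from where it was at the start of the episode above 0.03 m or angle between ink_bottle's own z axis and vertical above 0.5 rad).
It fails at once if the steel bowl is moved more than 30 mm or tipped (distance of steel_bowl from where it was at the start of the episode above 0.03 m or angle between steel_bowl's own z axis and vertical above 0.5 rad).
It also fails if it takes over 72 s, if anything falls off the work surface, if the arm or the gripper's body presses on something with over 40 N, if the wrist force passes 120 N, or if a joint passes its speed limit or range.

### The arm

A 7-joint arm with a two-finger parallel gripper is mounted at the origin on the work surface. World frame = base frame: x ahead of the robot, y to its left, z up, the work surface at z = 0. Lengths are in mm, angles in rad, forces in N, time in s.
With the tool pointing down it reaches from about 425 to 1025 mm from the base axis. Payload 3.6 kg.
Tool frame: the origin (TCP) lies midway between the tips of the shut fingers; the grasp point (between the pads) lies 19 mm behind it (ctrl.hold_point_z is the distance from the TCP to the grasp point, in mm); z points along the fingers, y is the line along which they close (so a half turn about z gives the same grasp; the last joint's range is limited). The gripper opens to 85 mm and grips with 20 to 120 N. Pads are 22 mm wide; open, the fingers measure 114 mm over their backs; the gripper's body (76 mm by 85 mm) begins 54 mm behind the grasp point. The pads swing forward as they close: fully open they stand 13 mm farther back than shut.
Start: joints at [-0.093, 0.591, 0.048, 1.609, -0.033, 0.943, -0.034], TCP at [725.003, 0.003, 231.302] pointing down, gripper open.
Joint ranges: [-2.69, 2.69], [-0.47, 2.24], [-1.27, 1.36], [0.19, 2.51], [-1.53, 4.68], [0.08, 2.07], [-3.09, 3.09]. Speed limits (rad/s): [2.57, 2.57, 3.14, 3.14, 3.14, 3.14, 3.14].

### API

Orientations are given as a unit quaternion [w, x, y, z].
In Python, from cell import ctrl gives the robot as it stands.
- The arm moves only by the tool move_arm, never from a script. Its argument "deltas" is a list of rows, each a list of 2 entries, a list of its own where there are three numbers: the shift along the world's x, y, z in mm, then the turn, a rotation vector about the world's x, y, z in rad. In form: [[[x, y, z], [rx, ry, rz]], ...]. A call has 1 to 5 rows; each row is the pose to reach, as a shift and turn from the pose commanded when the call began; what a row does not reach only later rows make up. A row lasts 1/8 s, in which the tool goes at most 62.5 mm and 10.7 degrees, less where a joint would pass 70% of its speed; a pose out of reach is approached as far as the arm can. A call with a gripper value outside its range is refused whole. "hand" is the opening, from 0 (shut) to 1 (fully open), set as the call begins (left out, the last holds). The fingers move at their own pace and stop on an object; "newtons" is the grip in N (left out, the last holds). Time passes only in rows, so rows that repeat a pose let the fingers close. It gives the time, the measured TCP pose, the force, the opening and the grip force at its end, in the units of the state.
- ctrl.sense(): the state, without advancing time (a new reading comes with each control period).
- ctrl.get_image(name): name is "scene" or "side" or "wrist"; returns the picture (384x512x3 uint8, red, green, blue); there is no depth.
- ctrl.calibration(name): a dict with "fovy" (degrees; the focal length in pixels is half the picture's height over the tangent of half this angle, whatever the lens; pixels are square), "cx", "cy" (the principal point, pixels), "R" (3x3) and "t" (3): a world point X has camera coordinates R X + t; the wrist camera has in their place "tool_from_camera" (4x4, takes a point from camera to tool coordinates, whose origin is the TCP and whose axes are the flange's). Camera axes: x right, y down, z forward; pixel columns grow to the right and rows downward; lengths in mm; the calibration is good to about 2 mm. A picture is of the moment at which its call begins: read the wrist's pose just before it. calibration takes no time and is no camera call.
- ctrl.hand_in(): hands the job in; it is judged then, once.
The state is a dict: "time_s": time; "joint_pos": joint angles; "joint_vel": joint speeds; "tau": joint torques, N m; "tool_pos": TCP position; "tcp_rot": TCP orientation; "wrist_force": force on the tool from outside, world axes, zero at the start; "moment": the same for the moment, N m; "width": finger opening in mm; "gripper_force": force on a finger pad.
Only numpy, scipy, OpenCV 4.12 (cv2) and the standard library are available. Lean on these libraries where they do the work, as an engineer would, in place of code of your own. Each camera call takes 0.05 s, during which the arm holds its last target. There are 200 camera calls.

## Working session

There is one attempt and no reset: what is moved stays moved. The work goes in short steps, Python scripts to look and compute and a tool call to move; the robot and the scene stay as the last step left them, time stands still between calls to the robot, and variables do not carry over. Pictures are saved under pics/ and viewed, at most 10 in all, crops included, and the job is handed in when it is done.

Besides the shell and the picture viewer there is one more tool, called after "Call:" by a JSON object that holds its "op" and its "data", one argument or row to a line. move_arm: Moves the arm, as the interface text tells. Its arguments: {"type":"object","properties":{"deltas":{"type":"array"},"hand":{"type":"number"},"newtons":{"type":"number"}},"required":["deltas"]}

```bash
mkdir -p pics; python3 - <<'E'
from cell import ctrl
import cv2
for n in("scene","side"):
    c=ctrl.calibration(n);print(n,{k:(v if not hasattr(v,'round') else v) for k,v in c.items()})
    im=ctrl.get_image(n);cv2.imwrite(f"pics/{n}0.png",cv2.resize(im[:,:,::-1],(800,600),interpolation=cv2.INTER_CUBIC))
print(ctrl.calibration("wrist"));s=ctrl.sense();print(s['time_s'],s['tcp_rot'],ctrl.hold_point_z,s['width'])
E
```

```text
scene {'fovy': 46.36840732000853, 'cx': 261.4731610273119, 'cy': 187.9834715528754, 'R': array([[ 0.46309962,  0.88616873, -0.01561142],
       [ 0.6214213 , -0.33720478, -0.70719765],
       [-0.63196069,  0.3178017 , -0.70684353]]), 't': array([-125.90846394, -309.70472689, 1412.31082254])}
side {'fovy': 49.23371346791579, 'cx': 256.4123400512059, 'cy': 195.30136952827002, 'R': array([[-0.88143113, -0.47230704, -0.00228632],
       [-0.36315733,  0.6808124 , -0.63609059],
       [ 0.30198662, -0.55983975, -0.771611  ]]), 't': array([401.37067214, 364.15726022, 809.88174031])}
{'fovy': 58.0833130178443, 'cx': 255.39585688788674, 'cy': 188.3751069823781, 'tool_from_camera': array([[ 5.43945958e-04, -9.64464853e-01, -2.64210618e-01,
         6.71263053e+01],
       [ 9.99999555e-01,  3.20932450e-04,  8.87237800e-04,
        -1.91186290e+00],
       [-7.70915914e-04, -2.64210983e-01,  9.64464599e-01,
        -1.43225838e+02],
       [ 0.00000000e+00,  0.00000000e+00,  0.00000000e+00,
         1.00000000e+00]])}
0.1 [-6.73274816e-04  7.07065780e-01  7.07147070e-01 -7.42502709e-04] 18.700000000000003 85.51700396564132
```

View pics/scene0.png

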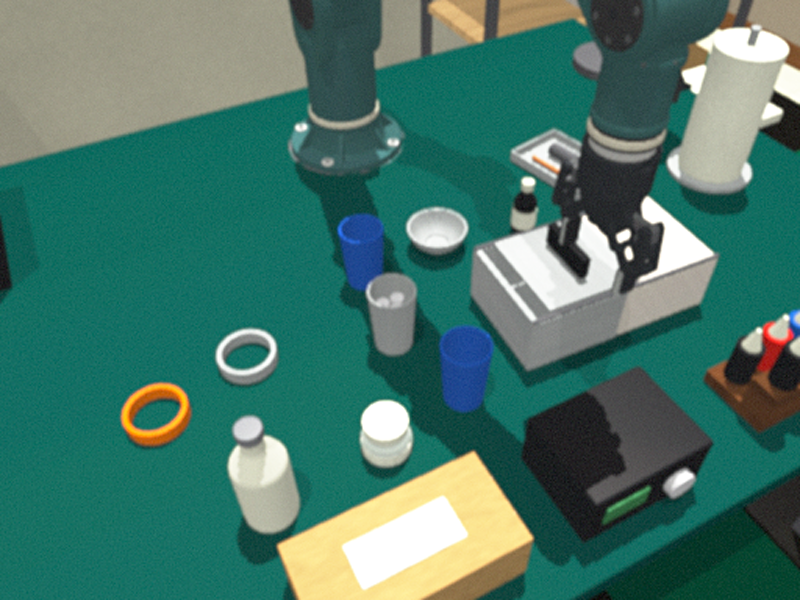

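View pics/side0.png

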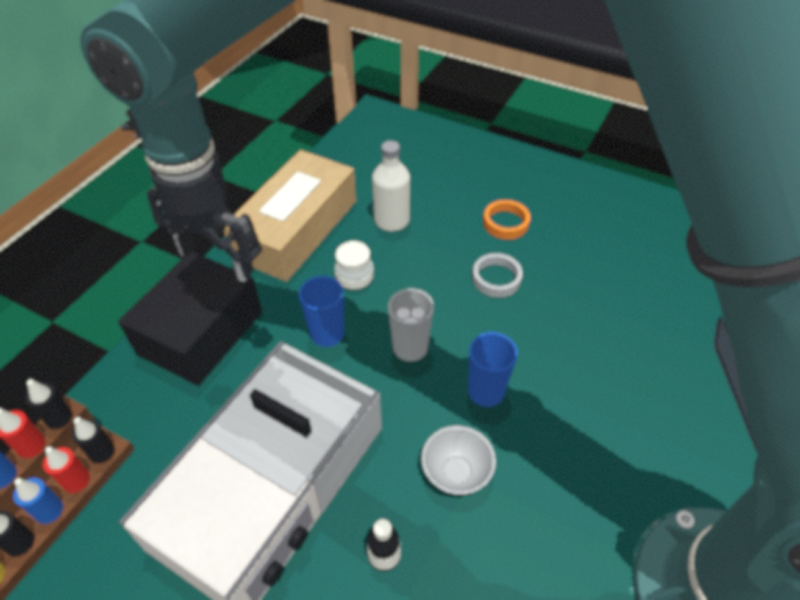

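Scene view: the grey cup is at about (391,290), between two blue look-alikes. The steel ring is at (247,355), and the cleaner's corners are at (473,252), (536,322) and (716,258). Side view: cup rim (411,306), ring (498,272), cleaner corners (283,345), (381,392) and (126,522), handle ends (252,395) and (309,428).

```bash
cat > h.py <<'E'
import numpy as np
from cell import ctrl
def ray(n,u,v,s=1.5625):
    c=ctrl.calibration(n);f=192/np.tan(np.radians(c['fovy']/2))
    d=np.array([(u/s-c['cx'])/f,(v/s-c['cy'])/f,1]);R=np.array(c['R']);return -R.T@np.array(c['t']),R.T@d
def onz(n,u,v,z):
    o,d=ray(n,u,v);return (o+d*(z-o[2])/d[2]).round(1)
def proj(n,X,s=1.5625):
    c=ctrl.calibration(n);f=192/np.tan(np.radians(c['fovy']/2))
    p=np.array(c['R'])@np.array(X,float)+c['t'];return ((p[:2]/p[2]*f+[c['cx'],c['cy']])*s).round(1)
E
python3 - <<'E'
from h import *
L={'cup rim':(105,(391.5,291),(411,306)),'ring top':(22,(247,353),(498,271)),'tank cornerA':(95,(473,252),(381,392)),'tank cornerB':(95,(536,322),(283,345)),'far corner':(95,(716,258),(126,522)),
'h end1':(138,(549,228),(309,425)),'h end2':(138,(587,264),(252,392)),'blueA':(105,(361,233),(493,352)),'blueB':(105,(466,347),(322,295)),'jar':(60,(385,418),(353,253)),'bottle':(170,(248,428),(390,149)),'bowl':(40,(437,228),(458,455)),'ink':(100,(528,184),(381,528))}
for k,(z,a,b) in L.items(): print(k,onz('scene',*a,z),onz('side',*b,z))
E
```

```text
cup rim [ 526.5 -157.4  105. ] [ 521.6 -156.7  105. ]
ring top [ 464.1 -357.7   22. ] [ 456.2 -357.7   22. ]
tank cornerA [501.7 -12.1  95. ] [491.1 -10.6  95. ]
tank cornerB [660.3 -11.5  95. ] [654.  -13.1  95. ]
far corner [679.7 287.2  95. ] [669.9 289.2  95. ]
h end1 [549.9  81.9 138. ] [532.3  95.9 138. ]
h end2 [635.9  82.1 138. ] [623.2  90.3 138. ]
blueA [ 395.1 -142.4  105. ] [ 381.1 -136.8  105. ]
blueB [ 660.9 -119.8  105. ] [ 650.1 -112.5  105. ]
jar [ 680.  -244.9   60. ] [ 678.5 -246.3   60. ]
bottle [ 695.2 -405.5  170. ] [ 688.3 -397.4  170. ]
bowl [371.1   1.6  40. ] [367.7  -1.8  40. ]
ink [407.6 148.5 100. ] [398.5 154.4 100. ]
```

Call:
{"op": "move_arm", "data": {
  "deltas": [
    [[-40,-8,30],[0,0,0]],
    [[-85,-15,60],[0,0,0]],
    [[-130,-24,90],[0,0,0]],
    [[-165,-30,120],[0,0,0]],
    [[-165,-30,120],[0,0,0]]
  ],
  "hand": 0
}}

```text
time_s: 0.72
tool_pos: [558.8, -31.0, 353.7]
tcp_rot: [0.001, 0.708, 0.707, 0.001]
wrist_force: [0.0, 0.2, -0.2]
width: -0.3
gripper_force: 0.0
```

```bash
cat >> h.py <<'E'
from scipy.spatial.transform import Rotation as Ro
def T(s):
    M=np.eye(4);q=s['tcp_rot'];M[:3,:3]=Ro.from_quat([q[1],q[2],q[3],q[0]]).as_matrix();M[:3,3]=s['tool_pos'];return M
def wonz(M,u,v,z,s=1.5625):
    c=ctrl.calibration('wrist');f=192/np.tan(np.radians(c['fovy']/2))
    W=M@np.array(c['tool_from_camera']);d=W[:3,:3]@[(u/s-c['cx'])/f,(v/s-c['cy'])/f,1];o=W[:3,3]
    return (o+d*(z-o[2])/d[2]).round(1)
def snap(n,f):
    import cv2
    s=ctrl.sense();im=ctrl.get_image(n);cv2.imwrite(f"pics/{f}.png",cv2.resize(im[:,:,::-1],(800,600),interpolation=cv2.INTER_CUBIC))
    np.save(f"pics/{f}.npy",T(s));print(s['time_s'],s['tool_pos'],s['tcp_rot'],s['width'],s['wrist_force'])
E
python3 -c "
from h import *
snap('wrist','w1')"
```

```text
0.725 [558.80334523 -31.01706017 353.71978816] [0.0013048  0.70765832 0.70655257 0.00120862] -0.2713972975747666 [ 0.04918819  0.16000787 -0.22158894]
```

View pics/w1.png

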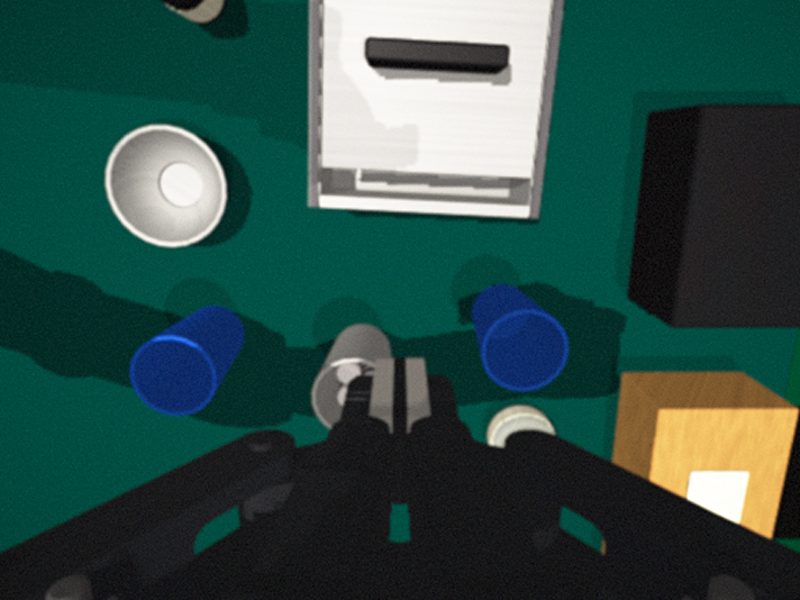

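Wrist view: tank front corners at (309,206) and (539,217), handle top about (437,52), bowl (166,186). The cup rim is at the left, near (352,390), partly hidden behind the fingers.

```bash
python3 - <<'E'
from h import *
M=np.load('pics/w1.npy')
for k,u,v,z in [('A',309,206,95),('B',539,217,95),('handle',437,52,138),('hL',366,50,138),('hR',509,57,138),('bowl',166,186,40),('blueA',174,374,105),('blueB',524,348,105),('cup left rim',312,392,105),('far wall A',316,0,95),('wallB',563,0,95)]: print(k,wonz(M,u,v,z))
E
```

```text
A [491.7  -6.3  95. ]
B [662.2 -14.7  95. ]
handle [581.4  91.9 138. ]
hL [537.8  93.  138. ]
hR [625.7  89.  138. ]
bowl [365.1   4.5  40. ]
blueA [ 381.9 -135.5  105. ]
blueB [ 654.7 -114.6  105. ]
cup left rim [ 489.1 -151.2  105. ]
far wall A [502.6 130.8  95. ]
wallB [668.5 130.8  95. ]
```

Call:
{"op": "move_arm", "data": {
  "deltas": [
    [[8,28,-55],[0,0,0]],
    [[16,56,-105],[0,0,0]],
    [[23,82,-155],[0,0,0]],
    [[23,82,-205],[0,0,0]],
    [[23,82,-236],[0,0,0]]
  ]
}}

```text
time_s: 1.4
tool_pos: [581.6, 53.2, 110.8]
tcp_rot: [-0.002, 0.706, 0.708, -0.002]
wrist_force: [0.8, -0.4, 1.1]
width: -0.3
gripper_force: 0.0
```

Call:
{"op": "move_arm", "data": {
  "deltas": [
    [[0,8,0],[0,0,0]],
    [[1,30,0],[0,0,0]],
    [[3,60,0],[0,0,0]],
    [[4,90,0],[0,0,0]],
    [[5,110,0],[0,0,0]]
  ]
}}

```text
time_s: 2.02
tool_pos: [588.6, 163.5, 115.9]
tcp_rot: [0.0, 0.707, 0.707, 0.0]
wrist_force: [0.9, -3.0, -1.3]
width: 0.2
gripper_force: 1.3
```

Call:
{"op": "move_arm", "data": {
  "deltas": [
    [[1,15,0],[0,0,0]],
    [[2,25,0],[0,0,0]],
    [[2,32,0],[0,0,0]],
    [[2,36,0],[0,0,0]],
    [[2,38,0],[0,0,0]]
  ]
}}

```text
time_s: 2.65
tool_pos: [590.4, 195.7, 115.7]
tcp_rot: [0.002, 0.708, 0.706, -0.002]
wrist_force: [-0.9, -9.6, 5.3]
width: -0.3
gripper_force: 4.5
```

Call:
{"op": "move_arm", "data": {
  "deltas": [
    [[0,4,0],[0,0,0]],
    [[0,4,0],[0,0,0]],
    [[0,4,0],[0,0,0]]
  ]
}}

```text
time_s: 3.02
tool_pos: [590.4, 195.7, 115.7]
tcp_rot: [0.003, 0.709, 0.705, -0.004]
wrist_force: [-2.0, -12.4, 7.4]
width: -0.2
gripper_force: 6.2
```

Call:
{"op": "move_arm", "data": {
  "deltas": [
    [[0,-10,0],[0,0,0]],
    [[0,-20,50],[0,0,0]],
    [[-15,-70,110],[0,0,0]],
    [[-35,-125,135],[0,0,0]],
    [[-55,-185,135],[0,0,0]]
  ],
  "hand": 1
}}

```text
time_s: 3.65
tool_pos: [542.1, 34.4, 251.5]
tcp_rot: [0.002, 0.706, 0.708, 0.004]
wrist_force: [0.8, -0.6, 0.3]
width: 85.4
gripper_force: 0.0
```

```bash
python3 -c "
from h import *
snap('wrist','w2')"
```

```text
3.65 [542.13797797  34.40402969 251.5205555 ] [0.00181134 0.70624174 0.70795964 0.0035317 ] 85.43153423784206 [ 0.78786579 -0.60417835  0.25063424]
```

View pics/w2.png

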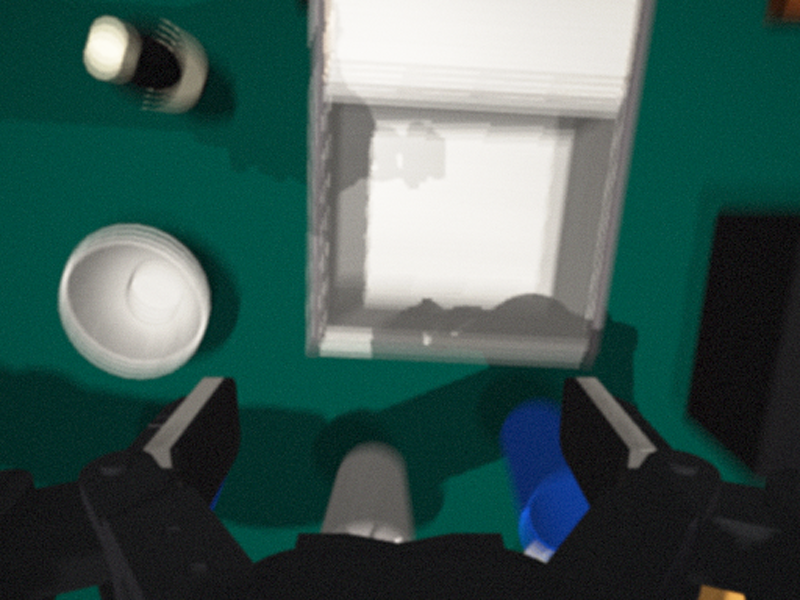

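The cover is open: the tank interior is visible at (320–600, 100–340) and pushing met the stop. Next I take the tool round behind the cup (its -y side), tilting it towards +y.

Call:
{"op": "move_arm", "data": {
  "deltas": [
    [[-12,-55,20],[0.1,0,0]],
    [[-24,-110,40],[0.25,0,0]],
    [[-36,-165,60],[0.4,0,0]],
    [[-48,-220,60],[0.55,0,0]],
    [[-60,-280,60],[0.7,0,0]]
  ]
}}

```text
time_s: 4.32
tool_pos: [481.2, -247.4, 310.1]
tcp_rot: [-0.242, 0.663, 0.665, 0.246]
wrist_force: [1.6, 0.4, -0.3]
width: 85.4
gripper_force: 0.0
```

```bash
python3 -c "
from h import *
s=ctrl.sense();print(s['joint_pos'],T(s).round(3))
print((Ro.from_euler('z',-20,degrees=True)*Ro.from_euler('x',75,degrees=True)).as_matrix())"
```

```text
[ 0.65928069  0.49738977  0.03166034  1.76863033 -0.54910333  1.39934277
  0.93654746] [[-4.00000e-03  1.00000e+00  4.00000e-03  4.81161e+02]
 [ 7.62000e-01  0.00000e+00  6.47000e-01 -2.47438e+02]
 [ 6.47000e-01  6.00000e-03 -7.62000e-01  3.10055e+02]
 [ 0.00000e+00  0.00000e+00  0.00000e+00  1.00000e+00]]
[[ 9.39692621e-01  8.85213269e-02 -3.30366090e-01]
 [-3.42020143e-01  2.43210347e-01 -9.07673371e-01]
 [ 2.77555756e-17  9.65925826e-01  2.58819045e-01]]
```

Call:
{"op": "move_arm", "data": {
  "deltas": [
    [[1,-3,-20],[0.12,-0.02,-0.07]],
    [[2,-6,-40],[0.24,-0.04,-0.14]],
    [[3,-9,-60],[0.36,-0.06,-0.2]],
    [[4,-12,-80],[0.48,-0.085,-0.27]],
    [[4,-12,-100],[0.603,-0.107,-0.339]]
  ]
}}

```text
time_s: 4.95
tool_pos: [485.2, -259.0, 207.7]
tcp_rot: [-0.348, 0.65, 0.453, 0.501]
wrist_force: [0.0, 1.2, -0.4]
width: 85.4
gripper_force: 0.0
```

```bash
python3 -c "
from h import *
snap('wrist','w3')
s=ctrl.sense();print(s['joint_pos'].round(3),T(s).round(3))"
```

```text
4.95 [ 485.22239035 -258.99060371  207.73622097] [-0.34791916  0.65004832  0.45347844  0.50074619] 85.41547828350055 [ 0.02584244  1.17281102 -0.44060956]
[ 0.933  0.852 -0.062  1.873 -0.962  1.504  1.179] [[ 9.90000e-02  9.36000e-01  3.37000e-01  4.81423e+02]
 [ 2.34000e-01 -3.51000e-01  9.07000e-01 -2.58855e+02]
 [ 9.67000e-01 -1.10000e-02 -2.54000e-01  2.01541e+02]
 [ 0.00000e+00  0.00000e+00  0.00000e+00  1.00000e+00]]
```

View pics/w3.png

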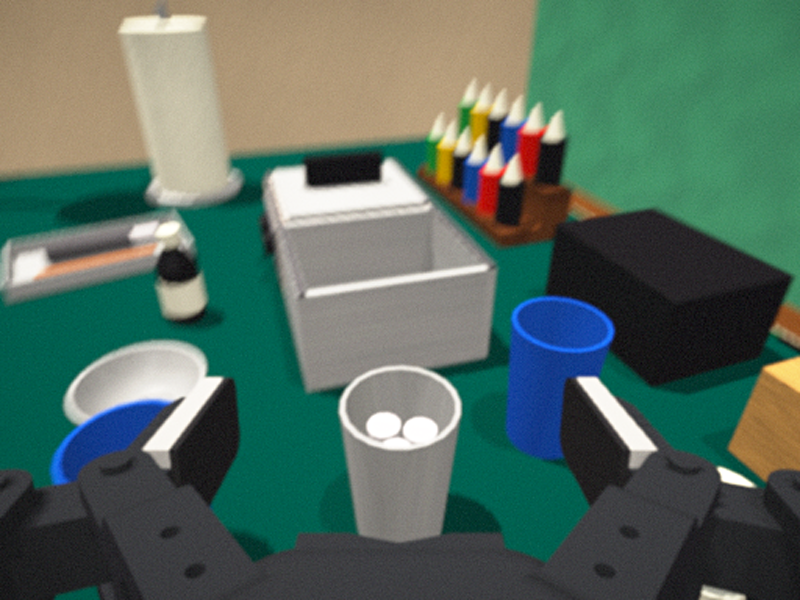

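The cup rim centre is at (400,407), centred between the fingers, and the view between them is clear.

```bash
python3 -c "
from h import *
print(wonz(np.load('pics/w3.npy'),400,407,105)); s=ctrl.sense();print(s['tool_pos'],s['joint_vel'].round(2))"
```

```text
[ 521.1 -158.7  105. ]
[ 481.42343032 -258.85520223  201.54074254] [-0.03 -0.05  0.04  0.02  0.13 -0.02 -0.07]
```

Call:
{"op": "move_arm", "data": {
  "deltas": [
    [[0,0,-30],[0,0,0]],
    [[0,0,-60],[0,0,0]],
    [[0,0,-90],[0,0,0]],
    [[0,0,-115],[0,0,0]],
    [[0,0,-122],[0,0,0]]
  ]
}}

```text
time_s: 5.62
tool_pos: [484.7, -257.7, 85.9]
tcp_rot: [-0.349, 0.65, 0.455, 0.499]
wrist_force: [-0.6, 0.8, 0.4]
width: 85.6
gripper_force: 0.0
```

```bash
python3 -c "
from h import *
s=ctrl.sense();M=T(s);print(s['joint_pos'].round(3),M.round(3));g=M[:3,3]-18.7*M[:3,2];print(g)
t=np.array([523,-157,60]);print(t-g, s['wrist_force'])"
```

```text
[ 0.929  1.033 -0.066  1.838 -0.961  1.411  1.307] [[ 8.80000e-02  9.40000e-01  3.30000e-01  4.84690e+02]
 [ 2.43000e-01 -3.42000e-01  9.08000e-01 -2.57653e+02]
 [ 9.66000e-01  0.00000e+00 -2.59000e-01  8.59030e+01]
 [ 0.00000e+00  0.00000e+00  0.00000e+00  1.00000e+00]]
[ 478.51121281 -274.62638869   90.74386907]
[ 44.48878719 117.62638869 -30.74386907] [-0.61045742  0.81032406  0.35160652]
```

Call:
{"op": "move_arm", "data": {
  "deltas": [
    [[11,29,-8],[0,0,0]],
    [[22,58,-15],[0,0,0]],
    [[32,87,-23],[0,0,0]],
    [[40,108,-28],[0,0,0]],
    [[43,116,-30],[0,0,0]]
  ]
}}

```text
time_s: 6.25
tool_pos: [527.8, -140.6, 57.4]
tcp_rot: [-0.349, 0.649, 0.455, 0.499]
wrist_force: [0.4, 0.1, 0.2]
width: 85.4
gripper_force: 0.0
```

Call:
{"op": "move_arm", "data": {
  "deltas": [
    [[0,0,0],[0,0,0]],
    [[0,0,0],[0,0,0]],
    [[0,0,0],[0,0,0]],
    [[0,0,0],[0,0,0]],
    [[0,0,0],[0,0,0]]
  ],
  "hand": 0,
  "newtons": 45
}}

```text
time_s: 6.88
tool_pos: [527.4, -142.9, 57.1]
tcp_rot: [-0.348, 0.65, 0.454, 0.5]
wrist_force: [0.2, -3.0, 3.9]
width: 62.3
gripper_force: 48.6
```

Call:
{"op": "move_arm", "data": {
  "deltas": [
    [[0,0,5],[0,0,0]],
    [[0,0,20],[0,0,0]],
    [[0,0,50],[0,0,0]],
    [[0,0,85],[0,0,0]],
    [[0,0,120],[0,0,0]]
  ]
}}

```text
time_s: 7.5
tool_pos: [526.5, -141.5, 177.7]
tcp_rot: [-0.349, 0.65, 0.455, 0.498]
wrist_force: [0.8, -0.3, -3.1]
width: 62.5
gripper_force: 49.2
```

```bash
python3 -c "
from h import *
s=ctrl.sense();M=T(s);print(s['joint_pos'].round(3),M.round(3));snap('wrist','w4')"
```

```text
[ 0.816  0.856 -0.155  2.006 -1.107  1.317  1.252] [[ 8.90000e-02  9.40000e-01  3.30000e-01  5.26473e+02]
 [ 2.44000e-01 -3.42000e-01  9.07000e-01 -1.41471e+02]
 [ 9.66000e-01 -0.00000e+00 -2.60000e-01  1.77724e+02]
 [ 0.00000e+00  0.00000e+00  0.00000e+00  1.00000e+00]]
7.5 [ 526.4726714  -141.47078497  177.72442487] [-0.34906946  0.65019933  0.45506288  0.49830625] 62.48848672253764 [ 0.79205018 -0.3231006  -3.08347055]
```

View pics/w4.png

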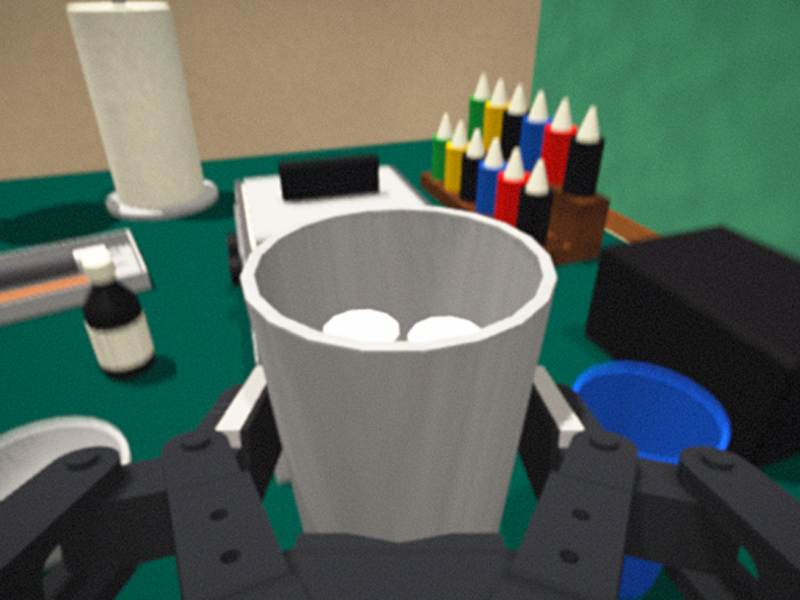

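The cup is held upright between the pads with grips visible inside. Now to the tank's front, squaring the yaw with the cleaner.

Call:
{"op": "move_arm", "data": {
  "deltas": [
    [[8,25,5],[0,0,0.05]],
    [[20,60,8],[0,0,0.12]],
    [[34,100,8],[0,0,0.2]],
    [[45,135,6],[0,0,0.27]],
    [[51,151,5],[0,0,0.3]]
  ]
}}

```text
time_s: 8.18
tool_pos: [577.9, 12.1, 182.0]
tcp_rot: [-0.421, 0.573, 0.548, 0.441]
wrist_force: [-0.1, -0.5, -2.5]
width: 62.5
gripper_force: 49.5
```

```bash
python3 - <<'E'
from h import *
s=ctrl.sense();M=T(s);print(s['joint_pos'].round(3),M.round(3))
g=M[:3,3]-18.7*M[:3,2];print('g',g)
a=M[:3,1].copy();a[2]=0;a/=np.linalg.norm(a)
print('axis',a)
for th in (20,40,60,75,90,100,110,120):
    r=-np.radians(th)*a
    zt=Ro.from_rotvec(r).apply(M[:3,2]); d=np.array([.05,.9987,0]);t=np.radians(th)
    # keep rim centre over (579,34), grasp z 172
    rimoff=43*(np.sin(t)*d+np.cos(t)*np.array([0,0,1]))
    tgt=np.array([579,34,0])-rimoff; k=min(1,th/60); 
    gx=g*(1-k)+k*np.array([tgt[0],tgt[1],174]); print(th,(gx+18.7*zt-M[:3,3]).round(),r.round(3))
E
```

```text
[ 0.569  0.877 -0.25   1.924 -1.06   1.289  1.154] [[ 1.10000e-02  9.99000e-01  4.30000e-02  5.77856e+02]
 [ 2.57000e-01 -4.50000e-02  9.65000e-01  1.20600e+01]
 [ 9.66000e-01  1.00000e-03 -2.58000e-01  1.81999e+02]
 [ 0.00000e+00  0.00000e+00  0.00000e+00  1.00000e+00]]
g [577.04437134  -5.99052802 186.81692064]
axis [ 0.99900171 -0.04467199  0.        ]
20 [  0.   6. -10.] [-0.349  0.016 -0.   ]
40 [  0.   1. -19.] [-0.697  0.031 -0.   ]
60 [ -0. -10. -26.] [-1.046  0.047 -0.   ]
75 [ -1. -20. -27.] [-1.308  0.058 -0.   ]
90 [ -1. -26. -26.] [-1.569  0.07  -0.   ]
100 [ -1. -28. -25.] [-1.744  0.078 -0.   ]
110 [ -1. -29. -23.] [-1.918  0.086 -0.   ]
120 [ -1. -28. -21.] [-2.092  0.094 -0.   ]
```

Call:
{"op": "move_arm", "data": {
  "deltas": [
    [[0,3,-5],[-0.17,0.008,0]],
    [[0,5,-10],[-0.34,0.015,0]],
    [[0,4,-14],[-0.51,0.023,0]],
    [[0,1,-18],[-0.68,0.03,0]],
    [[0,-3,-22],[-0.84,0.038,0]]
  ]
}}

```text
time_s: 8.8
tool_pos: [576.8, 4.8, 160.1]
tcp_rot: [-0.157, 0.705, 0.671, 0.168]
wrist_force: [-0.4, -0.0, -3.6]
width: 62.6
gripper_force: 50.2
```

Call:
{"op": "move_arm", "data": {
  "deltas": [
    [[0,-6,-3],[-0.15,0.007,0]],
    [[0,-12,-4],[-0.3,0.013,0]],
    [[-1,-17,-5],[-0.45,0.02,0]],
    [[-1,-20,-5],[-0.58,0.026,0]],
    [[-1,-22,-4],[-0.7,0.031,0]]
  ]
}}

```text
time_s: 9.43
tool_pos: [575.1, -16.2, 155.8]
tcp_rot: [0.082, 0.718, 0.686, -0.084]
wrist_force: [-0.5, 0.4, -3.9]
width: 62.3
gripper_force: 50.2
```

Call:
{"op": "move_arm", "data": {
  "deltas": [
    [[0,-1,0],[-0.08,0.004,0]],
    [[0,-2,1],[-0.16,0.007,0]],
    [[0,-3,2],[-0.24,0.011,0]],
    [[0,-4,3],[-0.32,0.014,0]],
    [[0,-4,3],[-0.38,0.017,0]]
  ]
}}

```text
time_s: 10.05
tool_pos: [575.3, -19.6, 157.9]
tcp_rot: [0.21, 0.689, 0.659, -0.218]
wrist_force: [-0.0, 0.7, -3.2]
width: 62.4
gripper_force: 50.2
```

```bash
python3 -c "
from h import *
s=ctrl.sense();M=T(s);print(s['joint_pos'].round(3),M.round(3));snap('side','s5')"
```

```text
[-0.882  0.785  0.831  2.001  0.074  0.7   -0.285] [[ 3.80000e-02  9.99000e-01 -2.40000e-02  5.75333e+02]
 [ 8.17000e-01 -4.50000e-02 -5.76000e-01 -1.95920e+01]
 [-5.76000e-01  2.00000e-03 -8.17000e-01  1.57923e+02]
 [ 0.00000e+00  0.00000e+00  0.00000e+00  1.00000e+00]]
10.05 [575.33260661 -19.59203508 157.9225576 ] [ 0.20957443  0.68916163  0.65861605 -0.21762285] 62.43677528279744 [-0.01380707  0.71046425 -3.17468669]
```

View pics/s5.png

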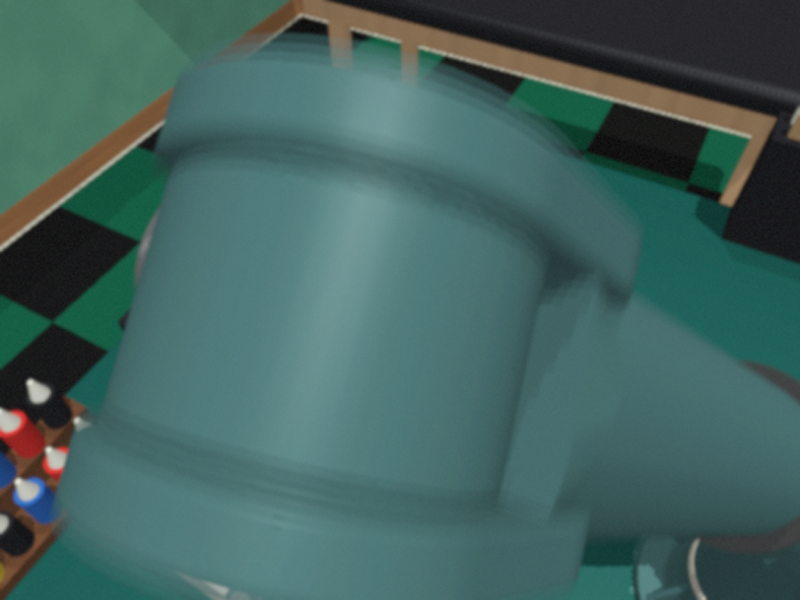

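The side camera is blocked by the arm, so I judge by weight (empty cup about 1 N) while holding the tilt.

Call:
{"op": "move_arm", "data": {
  "deltas": [
    [[0,0,0],[0,0,0]],
    [[0,0,0],[0,0,0]],
    [[0,0,0],[0,0,0]],
    [[0,0,0],[0,0,0]]
  ]
}}

```text
time_s: 10.6
tool_pos: [577.0, -20.6, 159.0]
tcp_rot: [0.21, 0.69, 0.659, -0.216]
wrist_force: [-0.3, 0.2, -3.4]
width: 62.4
gripper_force: 50.2
```

```bash
python3 -c "
from h import *
s=ctrl.sense();M=T(s);print(s['joint_pos'].round(3),M[:3].round(2),s['moment']);snap('scene','s6')"
```

```text
[-0.879  0.783  0.832  2.     0.074  0.698 -0.283] [[ 4.0000e-02  1.0000e+00 -2.0000e-02  5.7701e+02]
 [ 8.2000e-01 -4.0000e-02 -5.7000e-01 -2.0600e+01]
 [-5.7000e-01  1.0000e-02 -8.2000e-01  1.5903e+02]] [ 1.01866914 -0.00839414  0.02780215]
10.6 [577.00956067 -20.59763335 159.02835726] [ 0.21009208  0.68955963  0.65865634 -0.21573284] 62.4229660894719 [-0.27491325  0.17265284 -3.35757081]
```

View pics/s6.png

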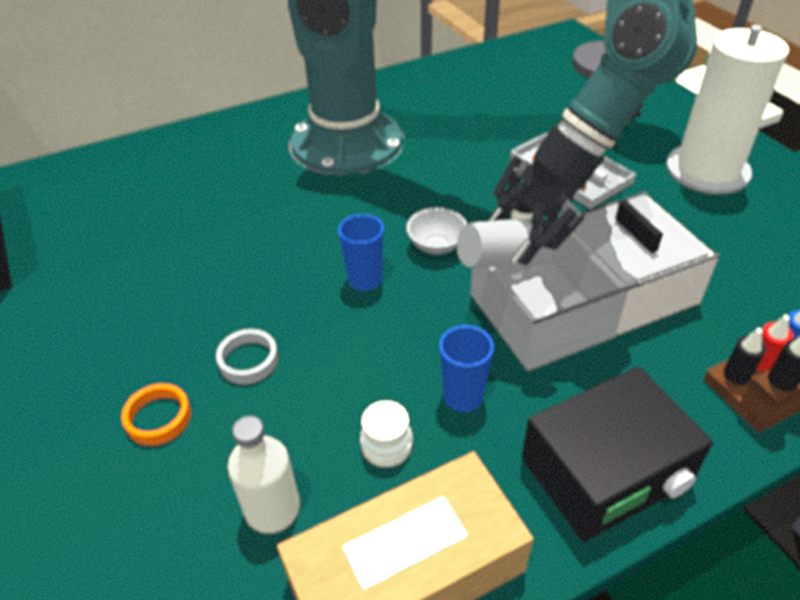

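The tank looks empty in the scene view (cup foot at (478,243), mouth towards the tank) and the weight is unchanged, so the grips are held by friction. Tilting further.

Call:
{"op": "move_arm", "data": {
  "deltas": [
    [[0,2,3],[-0.09,0.004,0]],
    [[0,4,5],[-0.18,0.008,0]],
    [[0,6,7],[-0.27,0.012,0]],
    [[0,8,9],[-0.36,0.016,0]],
    [[0,9,10],[-0.44,0.02,0]]
  ]
}}

```text
time_s: 11.28
tool_pos: [577.8, -10.1, 168.6]
tcp_rot: [0.35, 0.624, 0.598, -0.362]
wrist_force: [0.0, 0.0, -1.8]
width: 62.3
gripper_force: 50.3
```

Call:
{"op": "move_arm", "data": {
  "deltas": [
    [[0,0,0],[0,0,0]],
    [[0,0,0],[0,0,0]],
    [[0,0,0],[0,0,0]],
    [[0,0,0],[0,0,0]]
  ]
}}

```text
time_s: 11.78
tool_pos: [577.1, -11.6, 169.4]
tcp_rot: [0.349, 0.625, 0.598, -0.361]
wrist_force: [-0.4, -0.7, -1.1]
width: 62.4
gripper_force: 50.3
```

```bash
python3 -c "
from h import *
s=ctrl.sense();M=T(s);print(s['joint_pos'].round(3),M[:3].round(2),s['wrist_force'],s['moment'])"
```

```text
[-1.081  1.075  0.997  1.941  0.204  0.846 -0.465] [[ 2.0000e-02  1.0000e+00 -3.0000e-02  5.7705e+02]
 [ 5.0000e-01 -4.0000e-02 -8.7000e-01 -1.1630e+01]
 [-8.7000e-01  0.0000e+00 -5.0000e-01  1.6937e+02]] [-0.42304623 -0.66488751 -1.13470541] [ 1.13777981 -0.03727579  0.0348613 ]
```

Call:
{"op": "move_arm", "data": {
  "deltas": [
    [[0,0,10],[0,0,0]],
    [[0,0,20],[0.15,-0.007,0]],
    [[0,0,30],[0.32,-0.014,0]],
    [[0,0,35],[0.49,-0.022,0]],
    [[0,0,40],[0.66,-0.03,0]]
  ]
}}

```text
time_s: 12.4
tool_pos: [577.1, -11.6, 210.6]
tcp_rot: [0.136, 0.709, 0.678, -0.136]
wrist_force: [0.4, -0.2, -1.5]
width: 62.7
gripper_force: 50.2
```

Call:
{"op": "move_arm", "data": {
  "deltas": [
    [[0,-10,0],[0.17,-0.008,0]],
    [[0,-20,0],[0.34,-0.015,0]],
    [[0,-30,0],[0.51,-0.023,0]],
    [[0,-40,0],[0.68,-0.03,0]],
    [[0,-50,0],[0.85,-0.038,0]]
  ]
}}

```text
time_s: 13.02
tool_pos: [576.7, -63.1, 210.4]
tcp_rot: [-0.155, 0.704, 0.672, 0.168]
wrist_force: [-0.5, -0.1, -1.6]
width: 62.6
gripper_force: 50.2
```

Call:
{"op": "move_arm", "data": {
  "deltas": [
    [[0,-20,3],[0.17,-0.008,0]],
    [[0,-40,6],[0.34,-0.015,0]],
    [[0,-60,8],[0.51,-0.023,0]],
    [[0,-80,10],[0.68,-0.03,0]],
    [[0,-100,10],[0.85,-0.038,0]]
  ]
}}

```text
time_s: 13.65
tool_pos: [576.3, -164.1, 218.8]
tcp_rot: [-0.419, 0.575, 0.546, 0.442]
wrist_force: [1.0, 0.9, -1.0]
width: 62.5
gripper_force: 50.3
```

```bash
python3 -c "
from h import *
s=ctrl.sense();M=T(s);print(s['joint_pos'].round(3),M[:3].round(2),s['wrist_force'],s['moment'])
snap('scene','s7')
import cv2;im=cv2.imread('pics/s7.png');c=im[160:380,440:740];cv2.imwrite('pics/s7c.png',cv2.resize(c,None,fx=2.6,fy=2.6,interpolation=cv2.INTER_CUBIC))"
```

```text
[ 0.62   0.879  0.012  1.707 -0.952  1.636  1.116] [[ 1.0000e-02  1.0000e+00  5.0000e-02  5.7628e+02]
 [ 2.6000e-01 -5.0000e-02  9.6000e-01 -1.6415e+02]
 [ 9.7000e-01  0.0000e+00 -2.6000e-01  2.1879e+02]] [ 1.00278083  0.93782582 -1.00470095] [-1.19408605  0.05869722 -0.02284551]
13.65 [ 576.27621995 -164.14565253  218.79390869] [-0.41929758  0.57494922  0.54604521  0.44210583] 62.454614660459 [ 1.00278083  0.93782582 -1.00470095]
```

View pics/s7c.png

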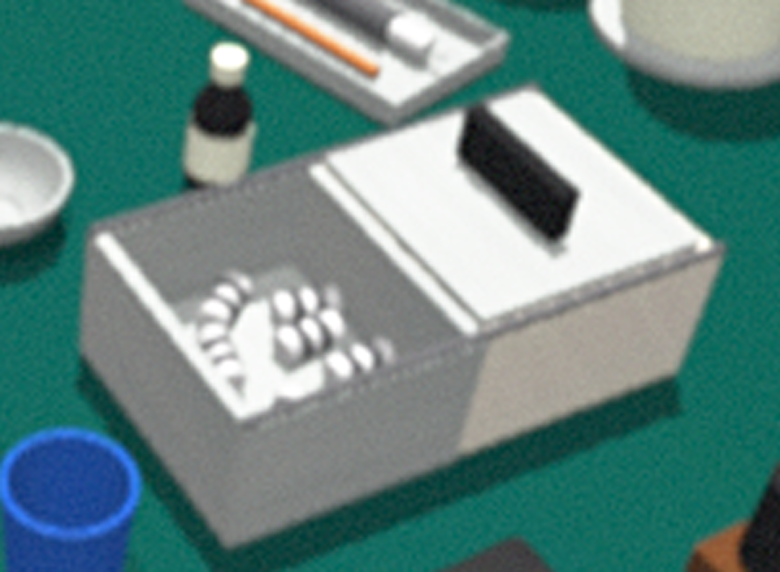

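The tank holds six grips: three on the left near (220,320) and three on the right near (320,330). The weight of about 1 N confirms the cup is empty. Next I locate the ring numerically by fitting its silhouette in both views.

```bash
cat > fit.py <<'E'
from h import *
import cv2
from scipy.optimize import minimize
def P(n,X):
    c=ctrl.calibration(n);f=192/np.tan(np.radians(c['fovy']/2));p=X@np.array(c['R']).T+c['t']
    return (p[:,:2]/p[:,2:]*f+[c['cx'],c['cy']])*1.5625
a=np.linspace(0,2*np.pi,90)
def circ(r,z,x,y): return np.c_[x+r*np.cos(a),y+r*np.sin(a),0*a+z]
def mask(n,x,y,sh):
    m=np.zeros(sh,np.uint8);h=m.copy();h2=m.copy();F=lambda q:(q*16).round().astype(np.int32)
    cv2.fillConvexPoly(m,cv2.convexHull(F(P(n,np.r_[circ(42,0,x,y),circ(42,22,x,y)]))),255,cv2.LINE_AA,4)
    cv2.fillConvexPoly(h,F(P(n,circ(35,22,x,y))),255,cv2.LINE_AA,4)
    cv2.fillConvexPoly(h2,F(P(n,circ(35,0,x,y))),255,cv2.LINE_AA,4)
    return m.astype(float)/255*(1-np.minimum(h,h2)/255.)
def fit(n,f):
    im=cv2.imread(f);hsv=cv2.cvtColor(im,cv2.COLOR_BGR2HSV)
    u,v=P(n,np.array([[457,-357,11.]]))[0].astype(int)
    w=np.zeros(im.shape[:2]);w[v-45:v+45,u-45:u+45]=1
    s=np.clip((130-hsv[...,1].astype(float))/60,0,1)*w
    c=lambda p:((mask(n,p[0],p[1],s.shape)*w-s)**2).sum()
    r=minimize(c,[457,-357],method='Nelder-Mead',options=dict(initial_simplex=[[450,-365],[465,-357],[455,-347]]))
    return r.x.round(1),r.fun,s.sum()
if __name__=="__main__":
    for n in('scene','side'): print(n,fit(n,f'pics/{n}0.png'))
E
python3 fit.py
```

```text
scene (array([ 457.9, -358.1]), np.float64(240.22349096501347), np.float64(2147.266666666667))
side (array([ 457.5, -360.1]), np.float64(305.70578431372553), np.float64(1631.3333333333335))
```

Both fits agree: the ring is at (457.7, -359). Next, a check that the cup hasn't slipped in the grip (compare with w4), and working out the move to the ring.

```bash
python3 - <<'E'
from h import *
import cv2
snap('wrist','w8')
A=cv2.imread('pics/w4.png',0);B=cv2.imread('pics/w8.png',0)
for (u,v,w,h) in [(235,255,60,90),(505,255,60,90),(290,345,220,60)]:
    r=cv2.matchTemplate(B[v-25:v+h+25,u-25:u+w+25],A[v:v+h,u:u+w],cv2.TM_CCOEFF_NORMED);_,m,_,l=cv2.minMaxLoc(r);print(m,l[0]-25,l[1]-25)
s=ctrl.sense();M=T(s);psi=np.radians(60)
d=np.array([np.cos(psi),np.sin(psi),0]);c15=np.radians(15)
zt=np.cos(c15)*d-np.sin(c15)*np.array([0,0,1]);yt=np.array([d[1],-d[0],0]);R=np.c_[np.cross(yt,zt),yt,zt]
print((Ro.from_matrix(R)*Ro.from_matrix(M[:3,:3]).inv()).as_rotvec())
tcp=np.array([457.7,-359,62.])-1.5*d+18.7*zt;print(tcp,tcp-M[:3,3],s['joint_vel'].round(2))
E
```

```text
13.7 [ 574.54268767 -168.87149382  211.924919  ] [-0.42065792  0.57860188  0.54155686  0.44156872] 62.26313742433112 [-0.42890015 -4.23070875 -6.51668051]
0.8893691897392273 1 1
0.9891601204872131 0 0
0.9870933890342712 0 0
[-0.00048273 -0.00938024 -0.4657322 ]
[ 465.98140648 -344.65618323   57.16008386] [-108.21837283 -177.43522064 -155.37531945] [-0.06 -0.08 -0.03  0.03 -0.01 -0.02 -0.02]
```

Call:
{"op": "move_arm", "data": {
  "deltas": [
    [[-20,-33,0],[0,0,-0.09]],
    [[-45,-73,0],[0,0,-0.19]],
    [[-70,-115,-10],[0,0,-0.29]],
    [[-93,-152,-30],[0,0,-0.39]],
    [[-109,-179,-60],[0,0,-0.466]]
  ]
}}

```text
time_s: 14.38
tool_pos: [466.3, -342.7, 159.4]
tcp_rot: [-0.303, 0.687, 0.399, 0.525]
wrist_force: [-0.9, -0.5, -1.0]
width: 62.6
gripper_force: 50.4
```

Call:
{"op": "move_arm", "data": {
  "deltas": [
    [[0,0,-10],[0,0,0]],
    [[0,0,-25],[0,0,0]],
    [[0,0,-40],[0,0,0]],
    [[0,0,-50],[0,0,0]],
    [[0,0,-50],[0,0,0]]
  ]
}}

```text
time_s: 15.0
tool_pos: [468.4, -339.1, 108.0]
tcp_rot: [-0.307, 0.685, 0.399, 0.526]
wrist_force: [-0.4, -0.3, -0.9]
width: 62.6
gripper_force: 50.4
```

```bash
cat > c.py <<'E'
from h import *
s=ctrl.sense();M=T(s);z=M[:3,2];d=np.array([z[0],z[1],0]);d/=np.linalg.norm(d)
print(s['joint_pos'].round(3),M[:3].round(3),s['wrist_force'])
cup=M[:3,3]-18.7*z+1.5*d-62*np.cross(M[:3,1],-z)*-1*0
up=Ro.from_rotvec(np.radians(15)*-M[:3,1]).apply(M[:3,0]);up2=Ro.from_rotvec(np.radians(15)*M[:3,1]).apply(M[:3,0]);up=max(up,up2,key=lambda v:v[2])
cup=M[:3,3]-18.7*z+1.5*d-62*up
print('up',up.round(3),'cup foot',cup.round(1),'to ring',(np.array([457.7,-359,0])-cup).round(1))
E
python3 c.py
```

```text
[ 0.934  1.015  0.118  1.806 -1.072  1.551  1.33 ] [[ 1.28000e-01  8.70000e-01  4.76000e-01  4.68404e+02]
 [ 2.24000e-01 -4.92000e-01  8.41000e-01 -3.39119e+02]
 [ 9.66000e-01 -1.00000e-03 -2.58000e-01  1.08037e+02]] [-0.40244565 -0.25786338 -0.94710902]
up [ 0.    -0.002  1.   ] cup foot [ 460.2 -353.4   50.9] to ring [ -2.5  -5.6 -50.9]
```

Call:
{"op": "move_arm", "data": {
  "deltas": [
    [[-1,-2,-5],[0,0,0]],
    [[-2,-4,-10],[0,0,0]],
    [[-2.5,-5.5,-20],[0,0,0]],
    [[-2.5,-5.5,-20],[0,0,0]]
  ]
}}

```text
time_s: 15.5
tool_pos: [465.2, -345.5, 87.8]
tcp_rot: [-0.307, 0.686, 0.399, 0.526]
wrist_force: [0.3, 0.6, -1.5]
width: 62.9
gripper_force: 50.4
```

```bash
python3 c.py; python3 -c "
from h import *
import cv2
n=[]
for k in ('scene','side'):
    snap(k,k+'9');u,v=proj(k,[457.7,-359,40]).astype(int);im=cv2.imread(f'pics/{k}9.png')[max(0,v-100):v+100,max(0,u-100):u+100];n.append(cv2.resize(im,(390,390)))
cv2.imwrite('pics/ring9.png',cv2.hconcat(n))"
```

```text
[ 0.942  1.049  0.118  1.789 -1.069  1.545  1.346] [[ 1.29000e-01  8.70000e-01  4.77000e-01  4.65208e+02]
 [ 2.24000e-01 -4.94000e-01  8.40000e-01 -3.45485e+02]
 [ 9.66000e-01 -1.00000e-03 -2.58000e-01  8.77570e+01]] [ 0.32877667  0.57077092 -1.46864122]
up [ 0.001 -0.001  1.   ] cup foot [ 457.  -359.8   30.6] to ring [  0.7   0.8 -30.6]
15.5 [ 465.20841165 -345.48493026   87.75740559] [-0.30674512  0.6856999   0.39868943  0.52608917] 62.85901741045609 [ 0.32877667  0.57077092 -1.46864122]
15.55 [ 465.39449281 -345.43552856   88.2539169 ] [-0.30666497  0.68551222  0.39881865  0.52628251] 62.14076013156798 [-0.14172995  0.18908399 -0.62454584]
```

View pics/ring9.png

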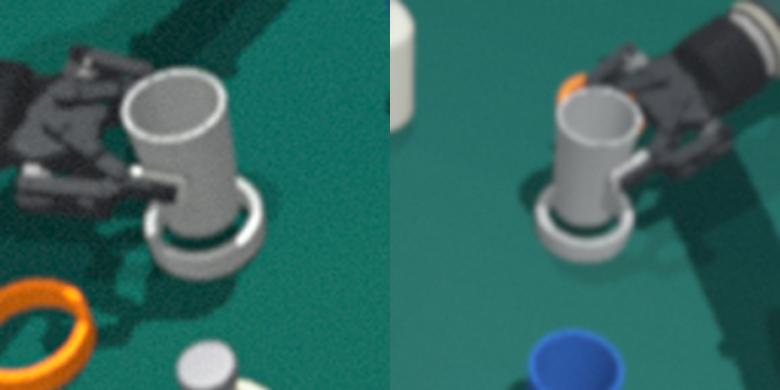

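The cup is empty and hovers right above the ring, at about (205,225) in the scene crop and (585,215) in the side crop. I lower it slowly.

Call:
{"op": "move_arm", "data": {
  "deltas": [
    [[0,0,-8],[0,0,0]],
    [[0,0,-15],[0,0,0]],
    [[0,0,-21],[0,0,0]],
    [[0,0,-26],[0,0,0]],
    [[0,0,-28],[0,0,0]]
  ]
}}

```text
time_s: 16.23
tool_pos: [465.5, -345.4, 60.2]
tcp_rot: [-0.307, 0.685, 0.399, 0.526]
wrist_force: [0.1, -0.4, -1.9]
width: 62.3
gripper_force: 50.4
```

Call:
{"op": "move_arm", "data": {
  "deltas": [
    [[0,0,-1],[0,0,0]],
    [[0,0,-2],[0,0,0]]
  ]
}}

```text
time_s: 16.48
tool_pos: [465.6, -345.5, 58.8]
tcp_rot: [-0.306, 0.685, 0.399, 0.526]
wrist_force: [-0.5, 0.2, 0.0]
width: 62.7
gripper_force: 50.4
```

```bash
python3 c.py
```

```text
[ 0.945  1.094  0.114  1.774 -1.074  1.529  1.373] [[ 1.27000e-01  8.70000e-01  4.77000e-01  4.65608e+02]
 [ 2.25000e-01 -4.94000e-01  8.40000e-01 -3.45550e+02]
 [ 9.66000e-01  0.00000e+00 -2.58000e-01  5.87650e+01]] [-0.54363803  0.16495324  0.02701851]
up [-0. -0.  1.] cup foot [ 457.5 -359.9    1.6] to ring [ 0.2  0.9 -1.6]
```

Call:
{"op": "move_arm", "data": {
  "deltas": [
    [[0,0,-1],[0,0,0]],
    [[0,0,-2],[0,0,0]],
    [[0,0,-2],[0,0,0]]
  ]
}}

```text
time_s: 16.85
tool_pos: [465.6, -345.5, 57.0]
tcp_rot: [-0.306, 0.685, 0.399, 0.526]
wrist_force: [0.4, -0.6, 0.0]
width: 62.5
gripper_force: 50.4
```

```bash
python3 c.py
```

```text
[ 0.945  1.097  0.114  1.773 -1.074  1.528  1.374] [[ 1.27000e-01  8.70000e-01  4.77000e-01  4.65638e+02]
 [ 2.24000e-01 -4.94000e-01  8.40000e-01 -3.45462e+02]
 [ 9.66000e-01  0.00000e+00 -2.58000e-01  5.70210e+01]] [ 0.36318131 -0.60420702  0.03851453]
up [-0.001 -0.001  1.   ] cup foot [ 4.575e+02 -3.598e+02 -2.000e-01] to ring [0.2 0.8 0.2]
```

Call:
{"op": "move_arm", "data": {
  "deltas": [
    [[0,0,0],[0,0,0]],
    [[0,0,0],[0,0,0]],
    [[0,0,0],[0,0,0]],
    [[0,0,0],[0,0,0]],
    [[0,0,0],[0,0,0]]
  ],
  "hand": 1
}}

```text
time_s: 17.48
tool_pos: [465.6, -345.5, 56.7]
tcp_rot: [-0.306, 0.685, 0.399, 0.526]
wrist_force: [-0.2, -0.0, -0.6]
width: 85.5
gripper_force: 0.0
```

Call:
{"op": "move_arm", "data": {
  "deltas": [
    [[-5,-9,3],[0,0,0]],
    [[-16,-28,9],[0,0,0]],
    [[-32,-56,17],[0,0,0]],
    [[-47,-83,26],[0,0,0]],
    [[-58,-102,31],[0,0,0]]
  ]
}}

```text
time_s: 18.1
tool_pos: [405.5, -450.7, 88.1]
tcp_rot: [-0.305, 0.687, 0.399, 0.526]
wrist_force: [0.3, -0.7, -0.9]
width: 85.3
gripper_force: 0.0
```

```bash
python3 - <<'E'
from h import *
import cv2
snap('scene','s10');snap('side','s11')
A=np.array([0]);
for k,f,g in (('scene','scene9','s10'),('side','side9','s11')):
    # expected rim shift from lowering the cup 30.6 mm, compared by template match of the cup's mouth
    X=np.array([457.5,-359.8,105]);p0=proj(k,X+[0,0,31]);p1=proj(k,X)
    a=cv2.imread(f'pics/{f}.png',0);b=cv2.imread(f'pics/{g}.png',0);u,v=p0.astype(int)
    t=a[v-24:v+24,u-32:u+32];U,V=p1.astype(int);w=b[V-44:V+44,U-52:U+52]
    _,m,_,l=cv2.minMaxLoc(cv2.matchTemplate(w,t,cv2.TM_CCOEFF_NORMED));print(k,m,'residual px',l[0]-20,l[1]-20)
E
python3 c.py
```

```text
18.1 [ 405.52994938 -450.66791118   88.12505372] [-0.30495767  0.68666612  0.39892148  0.52569202] 85.27091149791605 [ 0.27665215 -0.6780341  -0.92218214]
18.15 [ 404.11225524 -453.28361893   87.90906623] [-0.30339238  0.68798976  0.39872071  0.52501899] 85.11679661439565 [-1.30062283 -1.94423817  0.01238103]
scene 0.9276901483535767 residual px 0 0
side 0.7490246295928955 residual px 0 0
[ 1.056  1.095  0.175  1.612 -0.968  1.684  1.3  ] [[ 1.30000e-01  8.68000e-01  4.80000e-01  4.05069e+02]
 [ 2.29000e-01 -4.97000e-01  8.37000e-01 -4.51415e+02]
 [ 9.65000e-01  1.00000e-03 -2.63000e-01  8.76230e+01]] [-0.38981217 -0.31075277 -0.22047632]
up [0.001 0.004 1.   ] cup foot [ 396.8 -466.    30.5] to ring [ 60.9 107.  -30.5]
```

The cup stands in the ring where expected (residual 0 px in both views). Now up and round to the far side of the handle.

Call:
{"op": "move_arm", "data": {
  "deltas": [
    [[0,0,45],[0,0,0]],
    [[0,0,95],[0,0,0]],
    [[5,15,145],[-0.13,0.034,0.045]],
    [[10,35,190],[-0.26,0.069,0.09]],
    [[20,65,225],[-0.4,0.107,0.14]]
  ],
  "hand": 0
}}

```text
time_s: 18.82
tool_pos: [427.9, -382.1, 314.2]
tcp_rot: [-0.219, 0.731, 0.527, 0.375]
wrist_force: [1.1, -0.6, 0.7]
width: 0.2
gripper_force: 0.0
```

Call:
{"op": "move_arm", "data": {
  "deltas": [
    [[20,50,5],[-0.16,0.043,0.056]],
    [[40,100,10],[-0.33,0.089,0.115]],
    [[60,155,10],[-0.5,0.134,0.174]],
    [[80,210,10],[-0.67,0.18,0.234]],
    [[100,265,10],[-0.84,0.225,0.293]]
  ]
}}

```text
time_s: 19.45
tool_pos: [527.8, -114.8, 323.5]
tcp_rot: [-0.01, 0.71, 0.704, 0.013]
wrist_force: [0.9, -0.6, -0.4]
width: -0.4
gripper_force: 0.0
```

```bash
python3 - <<'E'
from h import *
s=ctrl.sense();M=T(s);print(s['joint_pos'].round(3),M[:3].round(3))
R=np.array([[0,1,0],[1,0,0],[0,0,-1.]])
print((Ro.from_matrix(R)*Ro.from_matrix(M[:3,:3]).inv()).as_rotvec(), np.array([591,250,250])-M[:3,3])
E
```

```text
[-0.082  0.262  0.288  1.933 -0.13   0.963  0.264] [[ 8.00000e-03  1.00000e+00  5.00000e-03  5.27826e+02]
 [ 9.99000e-01 -8.00000e-03  3.30000e-02 -1.14833e+02]
 [ 3.30000e-02  5.00000e-03 -9.99000e-01  3.23508e+02]]
[-0.03274231  0.00463832  0.00758732] [ 63.17436731 364.83341056 -73.50805454]
```

Call:
{"op": "move_arm", "data": {
  "deltas": [
    [[10,50,0],[-0.01,0,0]],
    [[20,105,0],[-0.02,0,0]],
    [[30,160,-10],[-0.033,0.005,0.008]],
    [[40,215,-25],[-0.033,0.005,0.008]],
    [[48,270,-40],[-0.033,0.005,0.008]]
  ]
}}

```text
time_s: 20.08
tool_pos: [574.4, 155.3, 281.8]
tcp_rot: [-0.003, 0.707, 0.707, 0.0]
wrist_force: [0.8, -0.8, 0.2]
width: -0.1
gripper_force: 0.0
```

Call:
{"op": "move_arm", "data": {
  "deltas": [
    [[8,50,-15],[0,0,0]],
    [[15,95,-40],[0,0,0]],
    [[15,96,-90],[0,0,0]],
    [[15,96,-135],[0,0,0]],
    [[15,96,-165],[0,0,0]]
  ]
}}

```text
time_s: 20.7
tool_pos: [587.5, 249.1, 114.7]
tcp_rot: [-0.004, 0.707, 0.707, -0.001]
wrist_force: [0.4, 0.2, 0.3]
width: -0.3
gripper_force: 0.0
```

Now push the handle towards -y; the expected end is TCP y ≈ 82.

Call:
{"op": "move_arm", "data": {
  "deltas": [
    [[0,-12,0],[0,0,0]],
    [[-1,-35,0],[0,0,0]],
    [[-3,-65,0],[0,0,0]],
    [[-4,-95,0],[0,0,0]],
    [[-5,-120,0],[0,0,0]]
  ]
}}

```text
time_s: 21.32
tool_pos: [585.3, 126.5, 119.5]
tcp_rot: [-0.002, 0.709, 0.705, 0.002]
wrist_force: [-1.3, 3.6, -1.9]
width: -0.1
gripper_force: 1.4
```

Call:
{"op": "move_arm", "data": {
  "deltas": [
    [[-1,-15,0],[0,0,0]],
    [[-2,-28,0],[0,0,0]],
    [[-2,-38,0],[0,0,0]],
    [[-3,-46,0],[0,0,0]],
    [[-3,-50,0],[0,0,0]]
  ]
}}

```text
time_s: 21.95
tool_pos: [583.7, 82.0, 118.2]
tcp_rot: [-0.003, 0.708, 0.707, 0.003]
wrist_force: [-0.9, 11.2, 2.4]
width: -0.1
gripper_force: 5.5
```

Call:
{"op": "move_arm", "data": {
  "deltas": [
    [[0,-3,0],[0,0,0]],
    [[0,-5,0],[0,0,0]],
    [[0,-5,0],[0,0,0]]
  ]
}}

```text
time_s: 22.32
tool_pos: [583.6, 82.0, 118.2]
tcp_rot: [-0.005, 0.706, 0.708, 0.005]
wrist_force: [-0.7, 14.0, 3.5]
width: -0.2
gripper_force: 6.9
```

The stop was met at y = 82.0, so the cover is shut. I back off clear of everything.

Call:
{"op": "move_arm", "data": {
  "deltas": [
    [[0,20,0],[0,0,0]],
    [[0,25,20],[0,0,0]],
    [[0,25,70],[0,0,0]],
    [[0,25,120],[0,0,0]],
    [[0,25,150],[0,0,0]]
  ]
}}

```text
time_s: 22.95
tool_pos: [583.4, 97.5, 270.0]
tcp_rot: [-0.001, 0.708, 0.706, 0.001]
wrist_force: [-0.2, -0.4, -0.3]
width: -0.1
gripper_force: 0.0
```

Call:
{"op": "move_arm", "data": {
  "deltas": [
    [[0,0,0],[0,0,0]],
    [[0,0,0],[0,0,0]],
    [[0,0,0],[0,0,0]]
  ]
}}

```text
time_s: 23.32
tool_pos: [581.4, 98.1, 265.9]
tcp_rot: [-0.003, 0.708, 0.706, -0.001]
wrist_force: [-0.3, -0.0, -0.1]
width: -0.1
gripper_force: 0.0
```

```bash
python3 -c "
from h import *
s=ctrl.sense();print(s['wrist_force'],s['tool_pos']);print(ctrl.hand_in())"
```

```text
[-0.34287065 -0.03487422 -0.09313388] [581.43741305  98.09768133 265.88225158]
the job is handed in; nothing more can be done
None
```

The job is handed in at about 23 s: cover opened, all six grips poured into the tank, the empty cup stood in the steel ring and released, and the cover pushed shut against its stop; the hand-in returned no verdict.

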